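# Find the socket key that fits the book press nut

## Robot

A 6-joint arm with a two-finger parallel gripper is mounted at the origin on the work surface. World frame = base frame: x ahead of the robot, y to its left, z up, the work surface at z = 0. Lengths are in m, angles in rad, forces in N, time in s.
With the tool pointing down it reaches from about 0.35 to 1 m from the base axis. Payload 7.1 kg.
Tool frame: the origin (TCP) lies between the finger pads; the fingertips stand 22 mm ahead of it and the grasp point (between the pads) lies 3 mm ahead of it; z points along the fingers, y is the line along which they close (so a half turn about z gives the same grasp; the last joint's range is limited). The gripper opens to 85 mm and grips with 20 to 120 N. Pads are 22 mm wide; open, the fingers measure 114 mm over their backs; the gripper's body (76 mm by 85 mm) begins 54 mm behind the grasp point. The pads swing forward as they close: fully open they stand 13 mm farther back than shut.
Start: joints at [1.09, 0.423, 1.63, -0, 1.089, -0.019], TCP at [0.278, 0.56, 0.222] pointing down, gripper open.
Joint ranges: [-3, 3], [-0.9, 2.11], [0.09, 2.58], [-1.31, 4.45], [0.11, 2.69], [-2.54, 2.54]. Speed limits (rad/s): [2.39, 2.39, 3.01, 3.14, 3.14, 3.14].

## Interface

Orientations are given as a rotation vector (axis times angle).
In Python, from rig import manip gives the robot as it stands. The module is installed in compiled form; this text tells all that it offers. Calls block until the motion is done:
- manip.move_to(position, orientation): joint-space move of the TCP to a pose.
- manip.servo_line(position, orientation=None, rate=0.15): straight line of the TCP; orientation=None keeps the orientation; rate is the mean speed in m/s.
- manip.set_joints(angles): joint-space move.
- manip.command_gripper(opening, f_grip=None): finger opening in m; f_grip is the grip in N (None keeps the last); returns when the fingers have stopped.
- manip.hold(seconds).
- manip.solve_ik(position, orientation): joint angles nearest the present ones, or None.
- manip.camera(name): name is "scene" or "side" or "wrist"; returns a dict with "image" (480x640x3 uint8, red, green, blue), "fx", "fy", "cx", "cy" (pixels), "cam_to_world" (4x4, takes a point from camera to world coordinates); the wrist camera has in their place "mount" (4x4, takes a point from camera to tool coordinates, whose origin is the TCP and whose axes are the flange's). Camera axes: x right, y down, z forward; pixel columns grow to the right and rows downward; lengths in m; the calibration is good to about 2 mm. The wrist camera is an equidistant fisheye: a pixel r from the principal point sees the ray r / f radians off the axis. A picture is of the moment at which its call begins: read the wrist's pose just before it. There is no depth.
A pose or a line that the arm cannot do raises manip.IKError and nothing moves.
- manip.sign_off(): hands the job in; it is judged then, once.
Readings, each from a call of its own:
- manip.get_time(): time.
- manip.get_joint_positions(): joint angles.
- manip.get_joint_vel(): joint speeds.
- manip.get_tau(): joint torques, N m.
- manip.get_position(): TCP position.
- manip.get_ee_rot(): TCP orientation.
- manip.get_contact_force(): force on the tool from outside, world axes, zero at the start.
- manip.get_torque(): the same for the moment, N m.
- manip.get_width(): finger opening in m.
- manip.get_grip_force(): force on a finger pad.
Only numpy, scipy, OpenCV 4.12 (cv2) and the standard library are available. Lean on these libraries where they do the work, as an engineer would, in place of code of your own. Each camera call takes 0.05 s, during which the arm holds its last target. There are 200 camera calls.

## Task

Lift the socket keys up and off their forked hooks as needed and try them on the nut that stands on the red washer of the book press, until you find the one that really fits (not one that stops on top, nor a big loose one). Keep that key fully seated and upright on the nut and finish while still gripping it: do not let go. Any key that does not fit goes back on a hook or anywhere on the table, and the other things on the table stay where they are.

Things in the scene. Friction and masses are not known exactly. Their poses are not given: they have to be found in the camera images.
- key_green: Socket key, green handle, made for the 19 mm nut. From the mouth up: hex socket 21.5 mm across flats inside, 15 deep, 30.5 outside, 30 tall; 12 mm shaft; collar 38 mm across at 105-111; hex handle 26 mm across flats at 111-166. 0.2-0.33 kg. Origin: mouth centre, z up. Both hexes: flats face own +-y and every 60 deg. Hangs by the collar in any one of the forks, mouth 30 mm up.
- key_yellow: Socket key, yellow handle, made for the 28 mm nut. From the mouth up: hex socket 30.5 mm across flats inside, 15 deep, 39.5 outside, 30 tall; 12 mm shaft; collar 38 mm across at 105-111; hex handle 26 mm across flats at 111-166. 0.2-0.33 kg. Origin: mouth centre, z up. Both hexes: flats face own +-y and every 60 deg. Hangs by the collar in any one of the forks, mouth 30 mm up.
- key_red: Socket key, red handle, too big: goes loosely over both nuts. From the mouth up: hex socket 38.5 mm across flats inside, 15 deep, 47.5 outside, 30 tall; 12 mm shaft; collar 38 mm across at 105-111; hex handle 26 mm across flats at 111-166. 0.2-0.33 kg. Origin: mouth centre, z up. Both hexes: flats face own +-y and every 60 deg. Hangs by the collar in any one of the forks, mouth 30 mm up.
- rack: Wooden rack, fixed. Origin on the table below the middle key's axis. Steel forks at own y -95, 0, +95 mm, open to own -x, top 135 mm up, 8 deep; 15 mm slots, prongs from x +54 to -31 mm, the last 6 mm turned up to 143. To free a key raise it 10 mm or more, then draw it 60 mm or more along own -x (hanging back: the reverse). Cross bar at x +60, top 135 mm up.
- press: Book press, fixed: two pale boards 160 x 310 mm with a book clamped between, long side along own y. Origin on the table below its centre. Top of the upper board 66 mm above the table.
- red_washer (a point): Centre of the top of the red washer (58 mm across), at own x 0, y -120 mm of the press, 68 mm above the table; the nut to be driven stands on it. The other nut stands on a plain washer at own y +120 mm, at the same height.
- nut_a: One of the press's two brass hex nuts, fixed, 18 mm tall, 2 mm bevel on top. One is 19 mm across flats, the other 28; which is which, and which stands on the red washer, is not told. Origin: centre of its underside, z up. Flats face own +-y and every 60 deg. A fitting key fully down has its mouth 3 mm above this origin; one too small stays 16-18 mm above.
- nut_b: One of the press's two brass hex nuts, fixed, 18 mm tall, 2 mm bevel on top. One is 19 mm across flats, the other 28; which is which, and which stands on the red washer, is not told. Origin: centre of its underside, z up. Flats face own +-y and every 60 deg. Seating as for nut_a.
- weight: Black iron paperweight, 60 mm across, 90 mm tall, with a knob. Bystander. Origin at its underside.
- glue_jar: Glue jar, 66 mm across, 85 mm tall. Bystander. Origin at its underside.
- tape_roll: Roll of paper tape lying flat, 72 mm across, 20 mm tall. Bystander. Origin at its underside.
- bone_folder: Bone folder, flat ivory strip 150 x 22 x 6 mm. Bystander. Origin at its underside.
- sanding_block: Cork block 90 x 50 x 30 mm. Bystander. Origin at its underside.
- screwdriver: Screwdriver lying along its own x. Bystander.
- brush: Brush lying along its own x. Bystander.
Mind the look-alikes: they are no part of the job. Leave any purple look-alike of the key_yellow alone.

How it is judged:
By the outcome, as a careful person would: the job done as asked, in the order asked, and still so for the second after the job is handed in, while the arm keeps its last pose, push and grip.
It also fails if it takes over 64 s, if anything falls off the work surface, if the arm or the gripper's body presses on something with over 40 N, if the wrist force passes 120 N, or if a joint passes its speed limit or range.

## Working session

There is one attempt and no reset: what is moved stays moved. The work goes in short steps, each a Python script; the robot and the scene stay as the last script left them, time stands still between calls to the robot, and variables do not carry over. Pictures are saved under pics/ and viewed, at most 10 in all, crops included, and the job is handed in when it is done.

```bash
mkdir -p pics
python3 - <<'E'
from rig import manip
import cv2,numpy as np,pickle
d={}
for n in ["scene","side","wrist"]:
    c=manip.camera(n); d[n]=c
    cv2.imwrite(f"pics/{n}0.png",c["image"][:,:,::-1])
    print(n,{k:(np.round(v,3).tolist() if k!="image" else 0) for k,v in c.items()})
pickle.dump(d,open("cams0.pkl","wb"))
print(manip.get_time(),manip.get_position(),manip.get_ee_rot())
E
```

```text
scene {'image': 0, 'fx': 505.126, 'fy': 505.126, 'cx': 317.016, 'cy': 241.074, 'cam_to_world': [[-0.715, 0.487, -0.502, 1.059], [0.699, 0.497, -0.514, 0.569], [-0.001, -0.718, -0.696, 0.807], [0.0, 0.0, 0.0, 1.0]]}
side {'image': 0, 'fx': 598.592, 'fy': 598.592, 'cx': 327.262, 'cy': 237.171, 'cam_to_world': [[0.89, -0.239, 0.388, 0.016], [-0.456, -0.465, 0.759, -0.944], [-0.001, -0.853, -0.522, 0.734], [0.0, 0.0, 0.0, 1.0]]}
wrist {'image': 0, 'fx': 371.648, 'fy': 371.648, 'cx': 312.29, 'cy': 234.673, 'mount': [[-0.001, -0.952, -0.305, 0.079], [1.0, -0.001, -0.001, -0.0], [0.001, -0.305, 0.952, -0.154], [0.0, 0.0, 0.0, 1.0]]}
0.15 [0.2782405  0.55917755 0.22172955] [-7.18854184e-01 -3.05796091e+00  1.78696794e-03]
```

View pics/scene0.png

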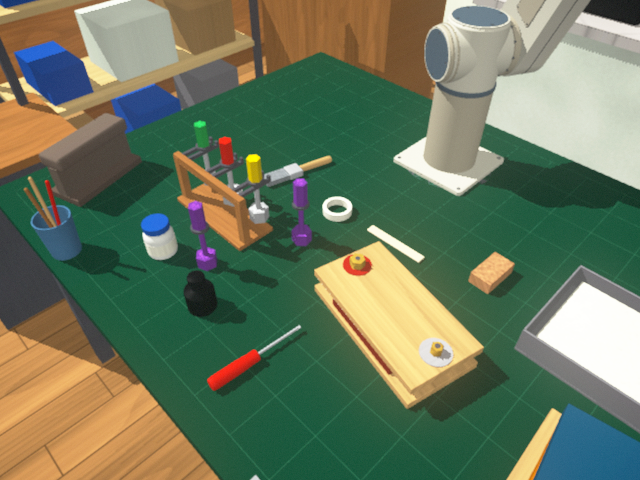

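View pics/side0.png

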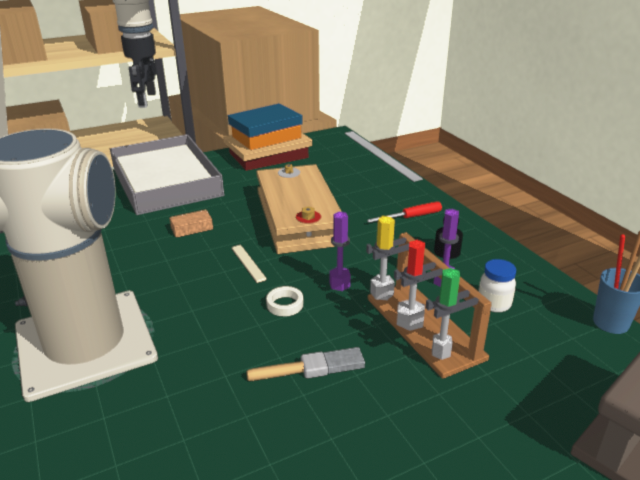

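The scene view shows keys hanging in the rack: green (201,135), red (227,150) and yellow (254,168). There are purple look-alikes at (301,193) and (197,217). The red washer with its nut is at (357,263), and that nut looks larger than the other one at (437,349). In the side view the keys are at yellow (386,232), red (416,257) and green (450,287), and the red washer is at (308,215). Next I'll triangulate these.

```bash
cat > h.py <<'E'
import numpy as np,cv2,pickle
def ray(c,u,v):
    T=np.array(c["cam_to_world"]); d=T[:3,:3]@np.array([(u-c["cx"])/c["fx"],(v-c["cy"])/c["fy"],1.]); return T[:3,3],d/np.linalg.norm(d)
def plane(c,u,v,z):
    o,d=ray(c,u,v); return o+d*(z-o[2])/d[2]
def tri(c1,p1,c2,p2):
    o1,d1=ray(c1,*p1);o2,d2=ray(c2,*p2)
    s=np.linalg.lstsq(np.c_[d1,-d2],o2-o1,rcond=None)[0]
    a,b=o1+s[0]*d1,o2+s[1]*d2; return (a+b)/2,np.linalg.norm(a-b)
def blobs(img,lo,hi,amin=60):
    h=cv2.cvtColor(img,cv2.COLOR_RGB2HSV); m=cv2.inRange(h,np.array(lo),np.array(hi))
    n,l,s,c=cv2.connectedComponentsWithStats(m)
    return m,l,[(i,s[i].tolist(),c[i].round(1).tolist()) for i in range(1,n) if s[i,4]>=amin]
E
python3 - <<'E'
from h import *
d=pickle.load(open("cams0.pkl","rb"))
R=dict(green=((50,150,60),(75,255,255)),yellow=((24,180,120),(32,255,255)),red=((0,190,110),(6,255,255)),purple=((130,120,50),(155,255,255)))
for k,(lo,hi) in R.items():
    for n in ["scene","side"]:
        m,l,b=blobs(d[n]["image"],lo,hi,80); print(k,n,b)
s,e=d["scene"]["image"],d["side"]["image"]
def crop(im,x,y,w,h,f): return cv2.resize(im[y:y+h,x:x+w],None,fx=f,fy=f,interpolation=cv2.INTER_CUBIC)
a=crop(s,335,245,50,35,8);b=crop(s,412,332,50,35,8);c=crop(e,283,198,50,35,8);f=crop(e,265,156,50,35,8)
cv2.imwrite("pics/nuts.png",np.vstack([np.hstack([a,b]),np.hstack([c,f])])[:,:,::-1])
a=crop(s,165,110,160,170,2.5);b=crop(e,325,200,170,170,2.35)[:425]
h=min(a.shape[0],b.shape[0]);cv2.imwrite("pics/rack.png",np.hstack([a[:h],b[:h]])[:,:,::-1])
E
```

```text
green scene [(31, [220, 72, 170, 87, 3934], [305.8, 109.0]), (184, [147, 111, 63, 56, 944], [185.9, 137.5]), (319, [344, 133, 31, 34, 255], [359.2, 149.3]), (532, [34, 168, 16, 16, 95], [40.9, 175.7]), (708, [491, 196, 40, 52, 549], [509.8, 225.2]), (1086, [512, 233, 37, 26, 270], [530.7, 246.4]), (1093, [565, 233, 24, 21, 103], [575.8, 245.2]), (1299, [231, 255, 47, 22, 280], [253.9, 265.3]), (1484, [214, 272, 26, 16, 148], [226.4, 279.0]), (1601, [78, 285, 207, 100, 4401], [185.0, 336.8]), (1976, [259, 346, 235, 134, 3622], [376.9, 418.9]), (2023, [211, 376, 61, 104, 1888], [239.0, 424.5])]
green side [(1, [440, 269, 21, 37, 556], [449.4, 286.2])]
yellow scene [(1, [246, 154, 16, 29, 368], [253.6, 167.8])]
yellow side [(1, [378, 216, 16, 33, 449], [385.4, 232.2])]
red scene [(1, [219, 137, 14, 27, 290], [225.8, 149.8]), (2, [45, 180, 15, 45, 137], [52.0, 200.4]), (3, [344, 256, 24, 19, 148], [352.1, 268.2]), (6, [207, 350, 53, 41, 782], [232.9, 369.7])]
red side [(1, [404, 202, 38, 15, 331], [422.7, 209.2]), (3, [615, 234, 10, 53, 186], [619.6, 257.3]), (4, [408, 240, 17, 35, 481], [415.7, 256.8])]
purple scene [(1, [293, 178, 14, 28, 342], [299.9, 191.6]), (2, [188, 201, 17, 29, 353], [196.5, 215.2]), (3, [292, 211, 19, 35, 385], [301.1, 232.2]), (4, [196, 235, 20, 36, 433], [205.4, 255.9])]
purple side [(1, [443, 209, 16, 31, 388], [450.2, 223.9]), (2, [334, 212, 14, 31, 384], [340.5, 226.8]), (3, [443, 244, 8, 23, 122], [446.7, 253.5]), (4, [330, 247, 20, 44, 477], [339.6, 274.8])]
```

View pics/nuts.png

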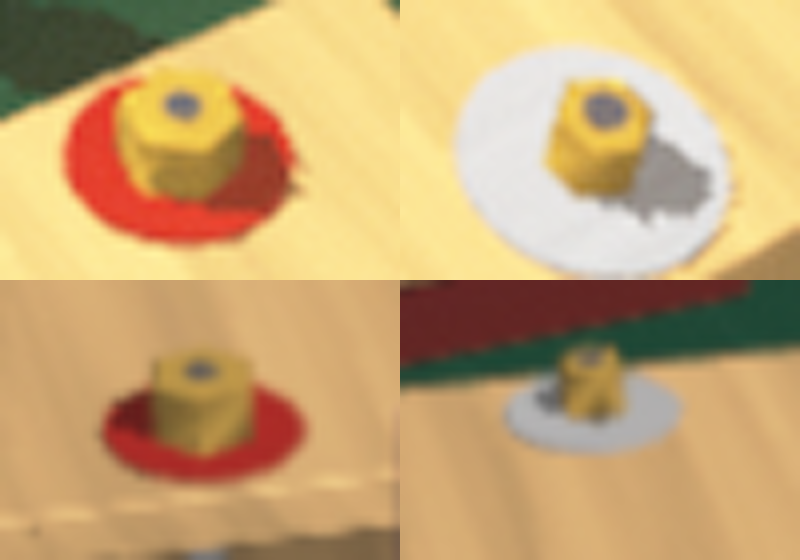

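View pics/rack.png

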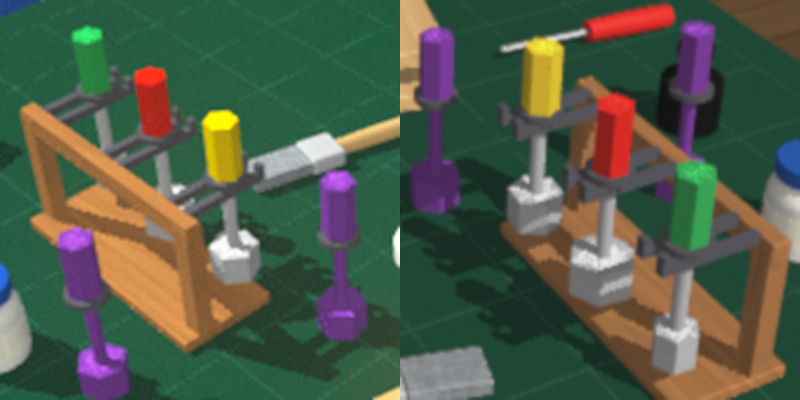

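Across corners, the nut on the red washer measures about 0.56 of the 58 mm washer, or 32 mm. That makes it the 28 mm nut. The other is about 22 mm, so it is the 19 mm nut. The candidates for "yellow" are the yellow-handled key at scene (254,168) / side (385,232) in the rack and the purple look-alikes at (300,192) and (197,215). Only the first has a yellow handle and a steel socket and hangs in a fork, so key_yellow is the one to use.

```bash
cat >> h.py <<'E'
def vert(c1,p1,c2,p2):
    o1,d1=ray(c1,*p1);o2,d2=ray(c2,*p2)
    s=np.linalg.solve(np.c_[d1[:2],-d2[:2]],(o2-o1)[:2]); return (o1+s[0]*d1).round(4),(o2+s[1]*d2)[2].round(4)
E
python3 - <<'E'
from h import *
from rig import manip
d=pickle.load(open("cams0.pkl","rb")); s,e=d["scene"],d["side"]
for n,a,b in [("yellow",(253.6,167.8),(385.4,232.2)),("red",(225.8,149.8),(415.7,256.8)),("green",(200.5,135),(449.4,286.2)),("pur1",(299.9,191.6),(340.5,226.8)),("pur2",(196.5,215.2),(450.2,223.9))]:
    print(n,vert(s,a,e,b))
# nut bolt tops (approx hole) from the crop: z .086
for n,a,b in [("nutR",(335+182/8,245+105/8),(283+200/8,198+90/8)),("nutP",(412+205/8,332+112/8),(265+192/8,156+75/8))]:
    print(n,plane(s,*a,.086).round(4),plane(e,*b,.086).round(4))
print("redwasher",plane(s,335+180/8,245+158/8,.068),plane(e,283+204/8,198+150/8,.068))
print("whitewasher",plane(s,412+192/8,332+160/8,.068),plane(e,265+193/8,156+133/8,.068))
E
```

```text
yellow (array([ 0.5241, -0.1772,  0.1519]), np.float64(0.1842))
red (array([ 0.5475, -0.2409,  0.1791]), np.float64(0.162))
green (array([ 0.5499, -0.3341,  0.1759]), np.float64(0.1588))
pur1 (array([ 0.4991, -0.0556,  0.1407]), np.float64(0.1383))
pur2 (array([ 0.701 , -0.1401,  0.1454]), np.float64(0.135))
nutR [0.515  0.1277 0.086 ] [0.5133 0.1241 0.086 ]
nutP [0.5713 0.3611 0.086 ] [0.5708 0.3579 0.086 ]
redwasher [0.51546737 0.12881429 0.068     ] [0.51305079 0.12163588 0.068     ]
whitewasher [0.57112704 0.3612021  0.068     ] [0.56831456 0.35308987 0.068     ]
```

Run:
```python
from h import *
from rig import manip
d=pickle.load(open("cams0.pkl","rb")); s,e=d["scene"],d["side"]
for n,a,b,z in [("yellow",(253.6,167.8),(385.4,232.2),.171),("red",(225.8,149.8),(415.7,256.8),.171),("green",(200.5,135),(449.4,286.2),.171),("pur1",(299.9,191.6),(340.5,226.8),.141),("pur2",(196.5,215.2),(450.2,223.9),.141)]:
    print(n,plane(s,*a,z),plane(e,*b,z),(plane(s,*a,z)+plane(e,*b,z))/2)
from scipy.spatial.transform import Rotation as R
print(R.from_rotvec(manip.get_ee_rot()).as_matrix().round(3))
for yaw in np.arange(-3,3.1,.5):
  q=[manip.solve_ik(p,(R.from_euler('z',yaw)*R.from_euler('x',np.pi)).as_rotvec()) for p in ([.53,-.19,.3],[.514,.125,.3])]
  print(yaw,[None if x is None else np.round(x,2).tolist() for x in q])
```

```text
yellow [ 0.53972391 -0.15540642  0.171     ] [ 0.53629981 -0.15881417  0.171     ] [ 0.53801186 -0.1571103   0.171     ]
red [ 0.54092481 -0.25138654  0.171     ] [ 0.53918553 -0.2519537   0.171     ] [ 0.54005517 -0.25167012  0.171     ]
green [ 0.54602824 -0.34102582  0.171     ] [ 0.53863895 -0.34697893  0.171     ] [ 0.5423336  -0.34400238  0.171     ]
pur1 [ 0.49936538 -0.0552672   0.141     ] [ 0.49693119 -0.05954639  0.141     ] [ 0.49814829 -0.05740679  0.141     ]
pur2 [ 0.69863922 -0.14481626  0.141     ] [ 0.69414415 -0.1481829   0.141     ] [ 0.69639168 -0.14649958  0.141     ]
[[-0.895  0.446 -0.001]
 [ 0.446  0.895 -0.001]
 [ 0.    -0.001 -1.   ]]
-3.0 [[-0.37, 0.25, 1.69, 0.0, 1.2, -2.08], [0.22, 0.19, 1.76, 0.0, 1.18, -1.5]]
-2.5 [None, [0.22, 0.19, 1.76, 0.0, 1.18, -2.0]]
-2.0 [None, [0.22, 0.19, 1.76, 0.0, 1.18, -2.5]]
-1.5 [None, None]
-1.0 [[-0.37, 0.25, 1.69, -0.0, 1.2, 2.21], None]
-0.5 [[-0.37, 0.25, 1.69, 0.0, 1.2, 1.71], [0.22, 0.19, 1.76, 0.0, 1.18, 2.29]]
0.0 [[-0.37, 0.25, 1.69, -0.0, 1.2, 1.21], [0.22, 0.19, 1.76, -0.0, 1.18, 1.79]]
0.5 [[-0.37, 0.25, 1.69, 0.0, 1.2, 0.71], [0.22, 0.19, 1.76, 0.0, 1.18, 1.29]]
1.0 [[-0.37, 0.25, 1.69, -0.0, 1.2, 0.21], [0.22, 0.19, 1.76, -0.0, 1.18, 0.79]]
1.5 [[-0.37, 0.25, 1.69, 0.0, 1.2, -0.29], [0.22, 0.19, 1.76, -0.0, 1.18, 0.29]]
2.0 [[-0.37, 0.25, 1.69, 0.0, 1.2, -0.79], [0.22, 0.19, 1.76, -0.0, 1.18, -0.21]]
2.5 [[-0.37, 0.25, 1.69, 0.0, 1.2, -1.29], [0.22, 0.19, 1.76, 0.0, 1.18, -0.71]]
3.0 [[-0.37, 0.25, 1.69, 0.0, 1.2, -1.79], [0.22, 0.19, 1.76, 0.0, 1.18, -1.21]]
```

```bash
cat >> h.py <<'E'
from scipy.spatial.transform import Rotation as R
def ori(yaw): return (R.from_euler('z',yaw)*R.from_euler('x',np.pi)).as_rotvec()
def wplane(c,pos,rv,u,v,z):
    x,y=u-c["cx"],v-c["cy"]; r=np.hypot(x,y)+1e-9; t=r/c["fx"]
    d=np.array([np.sin(t)*x/r,np.sin(t)*y/r,np.cos(t)]); M=np.array(c["mount"]); W=R.from_rotvec(rv).as_matrix()
    o=W@M[:3,3]+pos; d=W@M[:3,:3]@d; return o+d*(z-o[2])/d[2]
E
python3 - <<'E'
from h import *
from rig import manip
d={}
for n,p in [("nut",[.514,.125,.25]),("key",[.538,-.157,.31])]:
    manip.move_to(p,ori(1.57)); manip.hold(.3)
    pos,rv=manip.get_position(),manip.get_ee_rot(); c=manip.camera("wrist"); d[n]=(c,pos,rv)
    cv2.imwrite(f"pics/w_{n}.png",c["image"][:,:,::-1])
pickle.dump(d,open("w.pkl","wb")); print(manip.get_time())
a,b=[d[n][0]["image"][60:460,120:520] for n in("nut","key")]
cv2.imwrite("pics/w.png",np.hstack([a,b])[:,:,::-1])
E
```

```text
3.7667
```

View pics/w.png

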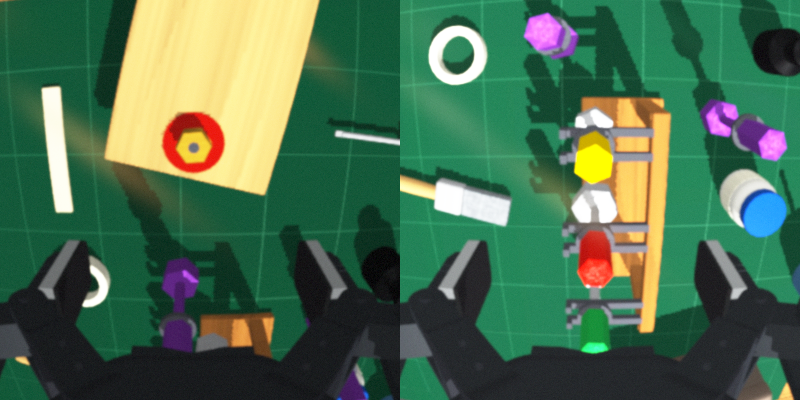

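Left half: the nut on the red washer at (313,208) in the full frame. Right half: the yellow key's handle top at (314,215), with the forks opening to the left, towards world -x. Next I'll measure centres and hex angles.

```bash
cat >> h.py <<'E'
def hexfit(pts):
    p=np.asarray(pts,np.float32)[:,:2]; M=cv2.moments((p*1e4).reshape(-1,1,2)); 
    c=np.array([M["m10"],M["m01"]])/M["m00"]/1e4
    q=p-c; th=np.arctan2(q[:,1],q[:,0]); g=np.linspace(-np.pi,np.pi,720,endpoint=False); o=np.argsort(th)
    r=np.interp(g,th[o],np.hypot(*q.T)[o],period=2*np.pi); f=(r*np.exp(-6j*g)).mean()
    corner=np.angle(f)*-1/6; return c.round(4),np.degrees(corner)%60,abs(f)/r.mean(),np.sqrt(M["m00"]/1e8*2/np.sqrt(3))*1e3  # AF mm
E
python3 - <<'E'
from h import *
d=pickle.load(open("w.pkl","rb")); out=[]
for n,z,x,y in [("nut",.086,313,208),("key",.196,314,215)]:
    c,pos,rv=d[n]; im=c["image"]; h=cv2.cvtColor(im,cv2.COLOR_RGB2HSV)
    print(n,[h[y+k,x-6].tolist() for k in range(-30,31,4)])
    crop=im[y-45:y+45,x-45:x+45]; 
    for vmin in (150,200,225,240):
        m=cv2.inRange(h,np.array((18,110,vmin)),np.array((33,255,255))); mm=np.zeros_like(m); cv2.circle(mm,(x,y),34 if n=="key" else 20,255,-1); m&=mm
        cs,_=cv2.findContours(m,cv2.RETR_EXTERNAL,cv2.CHAIN_APPROX_NONE); k=max(cs,key=cv2.contourArea)[:,0]
        print(vmin,cv2.boundingRect(k),hexfit([wplane(c,pos,rv,u,v,z) for u,v in k]))
    out.append(cv2.resize(crop,(400,400),interpolation=cv2.INTER_CUBIC))
c,pos,rv=d["nut"];h=cv2.cvtColor(c["image"],cv2.COLOR_RGB2HSV)
m=cv2.inRange(h,np.array((0,180,90)),np.array((8,255,255))); cs,_=cv2.findContours(m[180:240,275:350],cv2.RETR_EXTERNAL,cv2.CHAIN_APPROX_NONE); k=max(cs,key=cv2.contourArea)[:,0]+[275,180]
P=np.array([wplane(c,pos,rv,u,v,.068) for u,v in cv2.convexHull(k)[:,0]])[:,:2]; print("washer",cv2.minEnclosingCircle(P.astype(np.float32)))
cv2.imwrite("pics/wc.png",np.hstack(out)[:,:,::-1])
E
```

```text
nut [[0, 225, 151], [1, 228, 151], [1, 219, 154], [18, 193, 115], [24, 198, 241], [24, 194, 245], [24, 197, 246], [23, 180, 239], [24, 180, 242], [25, 192, 249], [25, 193, 247], [19, 206, 239], [1, 232, 236], [3, 235, 237], [23, 122, 249], [31, 104, 127]]
150 (297, 191, 34, 32) (array([0.5138, 0.1278]), np.float64(5.021676642018624), np.float64(0.02547487074831873), np.float64(26.896393771502705))
200 (297, 192, 34, 31) (array([0.5138, 0.1272]), np.float64(5.662170788130452), np.float64(0.029892083187897874), np.float64(26.169542973876524))
225 (297, 193, 34, 30) (array([0.5137, 0.1268]), np.float64(5.096271722748093), np.float64(0.028355165697881272), np.float64(25.631005073337914))
240 (298, 193, 32, 30) (array([0.5139, 0.1266]), np.float64(4.522403033025305), np.float64(0.029151525419507055), np.float64(24.639476812906825))
key [[120, 3, 160], [113, 21, 97], [23, 141, 147], [25, 255, 204], [25, 255, 206], [26, 255, 209], [30, 255, 255], [30, 255, 255], [30, 255, 255], [30, 255, 255], [30, 255, 255], [30, 255, 255], [30, 255, 255], [30, 255, 255], [29, 208, 254], [105, 3, 157]]
150 (294, 191, 39, 53) (array([ 0.538 , -0.1511]), np.float64(18.486259311771853), np.float64(0.002122437574161968), np.float64(31.881562921811767))
200 (295, 193, 38, 51) (array([ 0.538 , -0.1522]), np.float64(24.345622796482765), np.float64(0.005149959676184772), np.float64(30.654580222877303))
225 (295, 204, 38, 40) (array([ 0.538 , -0.1552]), np.float64(23.111775684784153), np.float64(0.02657691427852064), np.float64(27.31895861838867))
240 (295, 204, 38, 40) (array([ 0.5379, -0.1553]), np.float64(23.53894554701907), np.float64(0.029220472771862984), np.float64(26.83973657115197))
washer ((0.513504683971405, 0.127167746424675), 0.028642743825912476)
```

View pics/wc.png

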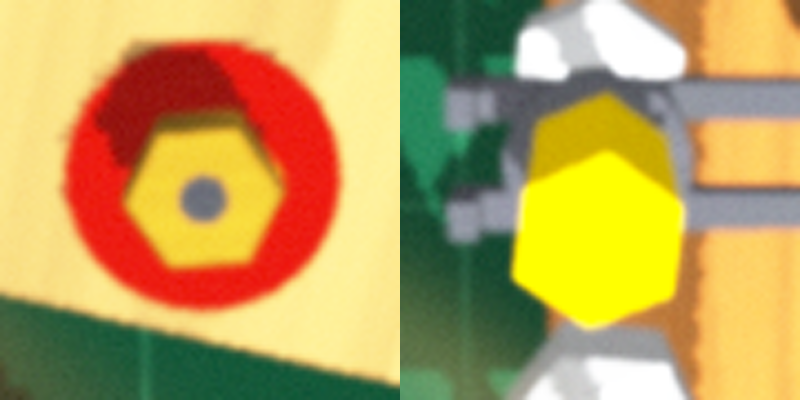

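Nut: centre (0.5137, 0.1268), about 26 mm across flats on its bevelled top, so it's the 28 mm one. Its corners are at about 5°. Key: centre (0.538, -0.1553), 26.8 mm across flats against 26 nominal, corners at about 24°. I'll grip it across the flats.

Run:
```python
from h import *
from rig import manip
yaw=np.radians(84.0); k=[.538,-.1553]
manip.command_gripper(.06)
manip.move_to(k+[.25],ori(yaw)); manip.servo_line(k+[.174],rate=.12)
print("f",manip.get_contact_force().round(1))
manip.command_gripper(0.02,60); print("w",manip.get_width(),manip.get_grip_force(),manip.get_contact_force().round(1))
manip.servo_line(k+[.196],rate=.06); print("lift",manip.get_contact_force().round(1))
manip.servo_line([.455,k[1],.198],rate=.1); print("out",manip.get_contact_force().round(1),manip.get_width())
manip.servo_line([.455,k[1],.36],rate=.2)
print(manip.get_contact_force().round(2),manip.get_torque().round(3),manip.get_position(),manip.get_time())
im=[manip.camera(n)["image"] for n in("scene","side","wrist")]
a=im[0][60:360,200:600];b=im[1][60:360,200:600];c=im[2][180:480,120:520]
cv2.imwrite("pics/grab.png",np.vstack([np.hstack([a,b]),np.hstack([c,c])])[:600,:800,::-1])
```

```text
f [ 0.1 -0.2  0.4]
w 0.024490041759335297 59.36436178162694 [-0.4 -0.3  5.9]
lift [ 0.3 -0.2 -2.6]
out [-0.4  0.3 -2.6] 0.024248722382593065
[-0.02  0.56 -2.14] [ 0.013 -0.037 -0.062] [ 0.45438401 -0.15501761  0.35874084] 8.1417
```

View pics/grab.png

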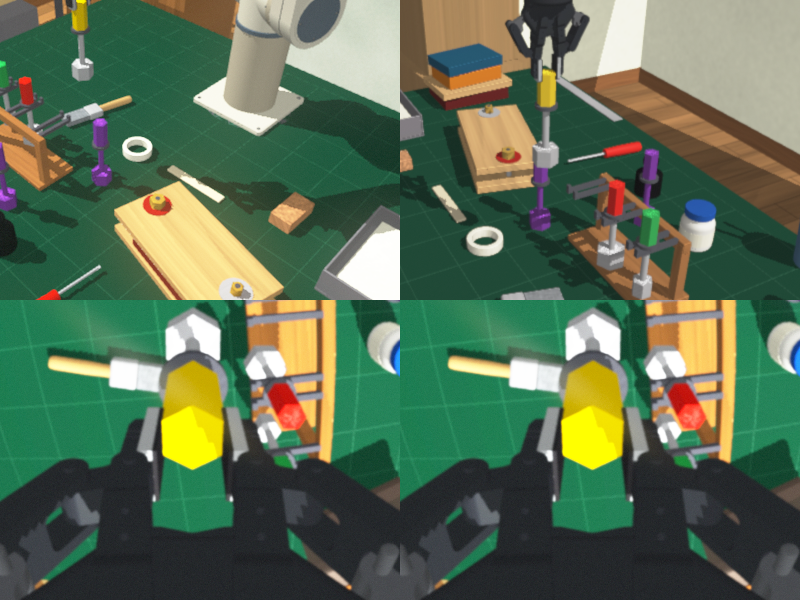

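The yellow key is free of the rack and upright in the pads. The handle top is at about (313,318) in the full wrist frame, and the other keys haven't moved. I'll measure its offset in the hand and carry it over the nut.

Run:
```python
from h import *
from rig import manip
n=np.array([.5137,.1268]); yaw=np.radians(65.)
manip.move_to([*n,.36],ori(yaw)); manip.hold(.3)
pos,rv=manip.get_position(),manip.get_ee_rot(); c=manip.camera("wrist"); h=cv2.cvtColor(c["image"],cv2.COLOR_RGB2HSV)
m=cv2.inRange(h,np.array((18,200,235)),np.array((33,255,255))); m[:270]=0
cs,_=cv2.findContours(m,cv2.RETR_EXTERNAL,cv2.CHAIN_APPROX_NONE); k=max(cs,key=cv2.contourArea)[:,0]
print(cv2.boundingRect(k))
for dz in (.018,.022,.026):
    P=np.array([wplane(c,pos,rv,u,v,pos[2]+dz) for u,v in k]); f=hexfit(P); print(dz,f,"tool off",(R.from_rotvec(rv).inv().apply([*(f[0]-pos[:2]),0])*1e3).round(2))
print(pos,manip.get_time(),manip.get_contact_force().round(2))
```

```text
(282, 300, 54, 48)
0.018 (array([0.5065, 0.1212]), np.float64(40.06891001421232), np.float64(0.010520760777252187), np.float64(17.415400261822164)) tool off [-7.42 -4.62 -0.  ]
0.022 (array([0.5077, 0.1235]), np.float64(40.06907275834725), np.float64(0.010520823245248497), np.float64(16.901579374454176)) tool off [-4.83 -4.51 -0.  ]
0.026 (array([0.5089, 0.1257]), np.float64(40.06911227019681), np.float64(0.010520675847208838), np.float64(16.387748505137473)) tool off [-2.33 -4.35 -0.  ]
[0.51383146 0.12596371 0.36008853] 9.75 [-0.1   0.92 -3.03]
```

Run:
```python
from h import *
from rig import manip
pos,rv=manip.get_position(),manip.get_ee_rot(); c=manip.camera("wrist"); pickle.dump((c,pos,rv),open("hand.pkl","wb"))
cv2.imwrite("pics/hand.png",cv2.resize(c["image"][250:370,250:380],(650,600),interpolation=cv2.INTER_CUBIC)[:,:,::-1])
```

```text
(no output)
```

View pics/hand.png

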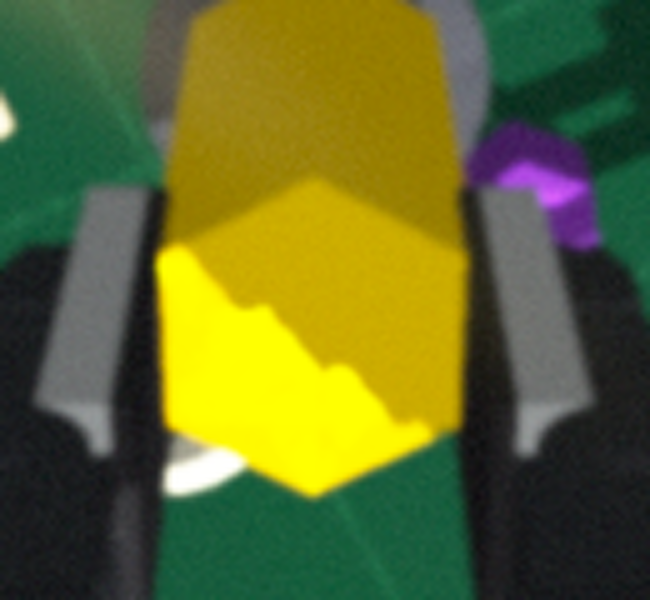

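The handle sits squarely between the pads, with top-face corners in the crop at (315,178), (157,250), (165,425), (313,497), (462,432) and (468,255). A shadow crosses the face, which is why the mask split. I'll use the corners instead.

Run:
```python
from h import *
c,pos,rv=pickle.load(open("hand.pkl","rb"))
C=[(315,178),(157,250),(165,425),(313,497),(462,432),(468,255)]
for dz in (.018,.022,.026,.03,.034):
    P=np.array([wplane(c,pos,rv,250+u/5,250+v/5,pos[2]+dz) for u,v in C]); T=R.from_rotvec(rv).inv().apply(P-pos)*1e3
    print(dz,T[:,:2].mean(0).round(2),"AF",((T[4,1]+T[5,1]-T[1,1]-T[2,1])/2).round(2),"AC",np.ptp(T[:,0]).round(2),"skew",np.degrees(np.arctan2(T[0,1]-T[3,1],T[0,0]-T[3,0])).round(1))
```

```text
0.018 [-2.89 -0.59] AF 25.66 AC 31.58 skew 0.3
0.022 [-0.5  -0.59] AF 24.91 AC 30.65 skew 0.3
0.026 [ 1.89 -0.59] AF 24.15 AC 29.72 skew 0.3
0.03 [ 4.28 -0.58] AF 23.39 AC 28.78 skew 0.3
0.034 [ 6.66 -0.58] AF 22.64 AC 27.85 skew 0.3
```

Offset is under 1 mm and skew 0.3°. I'll lower it under force watch, with a small search if it stops on top.

```bash
cat > ins.py <<'E'
from h import *
from rig import manip
n=np.array([.5139,.1270]); yaw=np.radians(65.); o=ori(yaw)
manip.servo_line([*n,.245],o,rate=.15); manip.hold(.2); f0=manip.get_contact_force(); print("f0",f0.round(2))
offs=[(0,0)]+[(r*np.cos(a),r*np.sin(a)) for r in (1.2,2.4) for a in np.arange(0,2*np.pi,np.pi/3)]
ok=False
for i,(dx,dy) in enumerate(offs):
    z=.236
    manip.servo_line([n[0]+dx*1e-3,n[1]+dy*1e-3,z],o,rate=.08)
    while z>.2145:
        z-=.0015; manip.servo_line([n[0]+dx*1e-3,n[1]+dy*1e-3,z],o,rate=.04)
        f=manip.get_contact_force()-f0
        if f[2]>12: break
    p=manip.get_position(); print(i,(round(dx,1),round(dy,1)),round(z,4),p.round(4),f.round(1),manip.get_width().round(4),round(manip.get_time(),1))
    if p[2]<.221: ok=True;break
    if manip.get_time()>40: break
print(ok)
E
python3 ins.py
```

```text
f0 [-0.44  0.73 -2.34]Traceback (most recent call last):
  File "ins.py", line 14, in <module>
    p=manip.get_position(); print(i,(round(dx,1),round(dy,1)),round(z,4),p.round(4),f.round(1),manip.get_width().round(4),round(manip.get_time(),1))
                                                                                               ^^^^^^^^^^^^^^^^^^^^^^^
AttributeError: 'float' object has no attribute 'round'
```

Run:
```python
from h import *
from rig import manip
print(manip.get_position().round(4),manip.get_contact_force().round(1),manip.get_torque().round(2),manip.get_width(),manip.get_time())
im=[manip.camera(n)["image"] for n in("scene","side")]
a=im[0][180:300,300:420];b=im[1][120:240,250:370]
cv2.imwrite("pics/fit.png",cv2.resize(np.hstack([a,b]),(800,400),interpolation=cv2.INTER_CUBIC)[:,:,::-1])
```

```text
[0.5152 0.1276 0.216 ] [-2.8 -0.3 15.8] [0.11 0.98 0.07] 0.023907480641784253 14.925
```

View pics/fit.png

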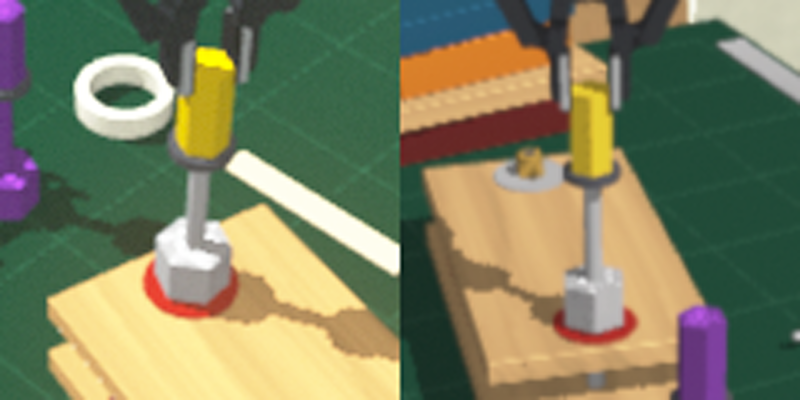

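The key went down about 15 mm below where a too-small key would stop on top. In both views the socket covers the nut, standing just above the red washer, and the key is upright. I'll centre it to relax the side load, press lightly to confirm it has bottomed, and check tilt.

Run:
```python
from h import *
from rig import manip
o=ori(np.radians(65.))
def st(s): 
    T=R.from_rotvec(manip.get_ee_rot()).as_matrix(); print(s,manip.get_position().round(4),manip.get_contact_force().round(1),manip.get_torque().round(2),"tilt",np.degrees(np.arccos(-T[2,2])).round(2),round(manip.get_width(),4),round(manip.get_time(),2))
p=manip.get_position(); st("now")
for z in (.2155,.214,.2125,.211):
    manip.servo_line([.5149,.1274,z],o,rate=.03); manip.hold(.2); st(z)
    if manip.get_contact_force()[2]>25: break
```

```text
now [0.5152 0.1275 0.216 ] [-3.4 -0.5 15.8] [0.11 0.94 0.09] tilt 0.2 0.0241 15.03
0.2155 [0.5155 0.1275 0.216 ] [-0.2  0.1  5.5] [ 0.04  0.14 -0.04] tilt 0.08 0.0244 15.47
0.214 [0.5162 0.1278 0.216 ] [-2.3  0.7 15.8] [ 0.06  0.75 -0.  ] tilt 0.19 0.0244 15.93
0.2125 [0.5169 0.1282 0.2159] [-4.3 -0.3 26.2] [ 0.18  1.22 -0.01] tilt 0.3 0.0241 16.38
```

Run:
```python
from h import *
from rig import manip
manip.servo_line([.5149,.1274,.2150],ori(np.radians(65.)),rate=.03); manip.hold(.4)
print(manip.get_position().round(4),manip.get_contact_force().round(1),manip.get_torque().round(2),manip.get_grip_force(),manip.get_time())
print(manip.sign_off())
```

```text
[0.5158 0.1276 0.216 ] [-0.7 -0.1 11.5] [ 0.04  0.35 -0.01] 60.85723975673318 17.025
the job is handed in; nothing more can be done
None
```

I handed the job in at 17.0 s with the yellow key seated, upright and still gripped on the 28 mm nut on the red washer; the other two keys never left their hooks.

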